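# Slide the red specimen's carrier under the stage's retaining block

## Robot

A 7-joint arm with a two-finger parallel gripper is mounted at the origin on a cart in front of the work surface, level with it; the furniture and walls round the work are solid. World frame = base frame: x ahead of the robot, y to its left, z up, the work surface at z = 0. Lengths are in mm, angles in rad, forces in N, time in s.
With the tool pointing down it reaches from about 400 to 875 mm from the base axis. Payload 4.4 kg.
Tool frame: the origin (TCP) lies at the very end of the fingers, on their centre line; the grasp point (between the pads) lies 19 mm behind it; z points along the fingers, x is the direction in which the jaws open and shut, and the axes are right-handed (so a half turn about z gives the same grasp; the last joint's range is limited). The gripper opens to 85 mm and grips with 20 to 120 N. Pads are 22 mm wide; open, the fingers measure 114 mm over their backs; the gripper's body (76 mm by 85 mm) begins 54 mm behind the grasp point. The pads swing forward as they close: fully open they stand 13 mm farther back than shut.
Start: joints at [-1.254, 0.628, 0.038, 1.517, -0.027, 0.996, -0.02], TCP at [242.765, 602.978, 231.313] pointing down, gripper open.
Joint ranges: [-3.06, 3.06], [-0.37, 2.12], [-1.25, 1.32], [0.18, 2.47], [-1.1, 4.24], [0.23, 1.98], [-2.94, 2.94]. Speed limits (rad/s): [2.57, 2.57, 3.14, 3.14, 3.14, 3.14, 3.14].

## Interface

Orientations are given as [roll, pitch, yaw] about the fixed x, y, z axes, in that order (R = Rz(yaw) Ry(pitch) Rx(roll)).
In Python, from cell import * gives the robot as it stands. The module is installed in compiled form; this text tells all that it offers.
- The arm moves only by the tool play_rows, never from a script. Its argument "targets" is a list of rows, each an object with "slide": the shift along the tool's x, y, z in mm, a list of three; "turn": the turn, a rotation vector about the tool's x, y, z in degrees, a list of three; "hand": the finger opening in mm, from 0 to 85.4. A call has 1 to 5 rows; each row shifts and turns the commanded pose from where the row before left it, along the tool's axes as they then stand; what a row does not reach is not made up. A row lasts 1/8 s, in which the tool goes at most 62.5 mm and 10.7 degrees, less where a joint would pass 70% of its speed; a pose out of reach is approached as far as the arm can. A call is refused whole if a number of a shift passes 62.5 or a number of a turn 10.7, either way. A call with a gripper value outside its range is refused whole. The fingers move at their own pace and stop on an object; the grip force is fixed at half the most. Time passes only in rows, so rows that do not move let the fingers close. It gives the time, the measured TCP pose, the force and the opening at its end, in the units of the state.
- read_state(): the state, without advancing time (a new reading comes with each control period).
- get_image(name): name is "scene" or "top" or "wrist"; returns (picture, depth): 384x512x3 uint8, blue, green, red; 384x512 float32, mm along the optical axis (not along the pixel's ray), 0 where there is no reading.
- calibration(name): a dict with "K" (3x3 intrinsics, pixels), "D" ([k1, k2, p1, p2, k3] as OpenCV has them; the pictures are not rectified), "R" (3x3) and "t" (3): a world point X has camera coordinates R X + t. Camera axes: x right, y down, z forward; pixel columns grow to the right and rows downward; lengths in mm; the calibration is good to about 2 mm. A picture is of the moment at which its call begins: read the wrist's pose just before it. calibration takes no time and is no camera call; for the wrist camera it gives the pose at the moment of the call.
- finish_job(): hands the job in, once; it reports no verdict.
The state is a dict: "clock": time; "qpos": joint angles; "qd": joint speeds; "tau": joint torques, N m; "eef_pos": TCP position; "tool_rot": TCP orientation; "force": force on the tool from outside, world axes, zero at the start; "torque": the same for the moment, N m; "width": finger opening in mm.
Only numpy, scipy, OpenCV 4.12 (cv2) and the standard library are available. Lean on these libraries where they do the work, as an engineer would, in place of code of your own. Each camera call takes 0.05 s, during which the arm holds its last target.

## Task

Load the specimen carrier that holds the red mount into the inspection stage: pick it up by its grey square holder, lay it on the stage's base plate with its bare flat end towards the blue-topped retaining block, and slide that end sideways under the overhang until it is fully home against the back stop. Let go and leave it lying flat and straight in the pocket. Do not disturb the carrier with the green mount.

Things in the scene. Friction and masses are not known exactly. Their poses are not given: they have to be found in the camera images.
- red_carrier_grip (a point): Loose carrier: aluminium plate 80x44x10 mm (x, y, z) with a grey 36x36 mm square holder, top 44 mm above the plate's underside; red round specimen in it rises to 49 mm. Point: on the holder's axis, 34 mm above the underside; grip here across the y faces. x points along the plate to the bare flat end, 60 mm ahead; the plate ends 20 mm behind; z up. About 0.2 kg.
- green_carrier_grip (a point): Bystander: an identical carrier with a green specimen, which rises to 55 mm above the underside of its plate; same point and axes. The two carriers may stand in either place.
- pocket_end (a point): On the fixed stage: foot of the back stop, mid-width, on top of the aluminium base plate (12 mm over worktop). x points level into the pocket (sliding direction), z up. Plate: x -142 to 18, y -50 to 50 mm, open from above before x = -28. Dark block from there on with blue overhang, underside 18, top 26, screw heads 29 mm above plate. Pocket: y -32 to 32, open to -x; stop face x = 0.
- red_carrier_tip (a point): Middle of the bare end of the red carrier, at the edge of its plate's underside: 60 mm in x and -34 mm in z from red_carrier_grip, same axes. When the carrier is fully home this point lies at pocket_end, with the x axes along each other, so its grip point is then at x = -60, y = 0, z = 34 mm from pocket_end.
Things that resemble listed ones, but are neither listed nor needed, are in the scene too. There is more than one size of the part that bears pocket_end; the job needs the larger.

How it is judged:
By the outcome, as a careful person would: the job done as asked, in the order asked, and still so for the second after the job is handed in, with the robot touching nothing.
It also fails if it takes over 32 s, if anything falls off the work surface, if the arm or the gripper's body presses on something with over 40 N, if the wrist force passes 120 N, or if a joint passes its speed limit or range.

## Working session

There is one attempt and no reset: what is moved stays moved. The work goes in short steps, Python scripts to look and compute and a tool call to move; the robot and the scene stay as the last step left them, time stands still between calls to the robot, and variables do not carry over. Pictures are saved under pics/ and viewed, and the job is handed in when it is done.

Besides the shell and the picture viewer there is one more tool, called by a JSON object that holds its "name" and its "arguments", one argument or row to a line. play_rows: Moves the arm, as the interface text tells. Its arguments: {"type":"object","properties":{"targets":{"type":"array"}},"required":["targets"]}

```bash
mkdir -p pics
python3 - <<'E'
from cell import *
import cv2,numpy as np,pickle
s=read_state();print(s)
for n in ["scene","top","wrist"]:
    c=calibration(n);p,d=get_image(n)
    pickle.dump((p,d,c),open(f'{n}0.pkl','wb'));cv2.imwrite(f'pics/{n}0.png',p)
    print(n,c['K'].tolist(),(-c['R'].T@c['t']).round())
E
```

```text
{'clock': 0.0, 'qpos': array([-1.253769  ,  0.62934489,  0.03845949,  1.51841831, -0.0270344 ,
        0.99630329, -0.02001951]), 'qd': array([-0.00043108, -0.00130322, -0.00074   ,  0.00041535,  0.00071738,
       -0.00026792, -0.00038891]), 'tau': array([-8.93795077e-04, -5.63411701e+01,  1.22587178e+00, -1.93439555e+01,
        1.10212711e-02,  1.03773750e-02,  9.01685723e-06]), 'eef_pos': array([242.53394342, 602.35056895, 230.37412712]), 'tool_rot': array([3.14158423e+00, 1.95552534e-03, 1.18791544e+00]), 'force': array([-0.27844555,  0.54869328,  0.21991242]), 'torque': array([ 0.06221153, -0.00834294,  0.03624935]), 'width': 85.15453426566062}
scene [[439.3695511983445, 0.0, 253.3431702385393], [0.0, 439.3695511983445, 190.87802514443192], [0.0, 0.0, 1.0]] [294. 227. 612.]
top [[393.53163588727574, 0.0, 255.75247068829773], [0.0, 393.53163588727574, 196.59991090773877], [0.0, 0.0, 1.0]] [ 527. -318.  922.]
wrist [[300.73669357919056, 0.0, 260.027452868534], [0.0, 300.73669357919056, 191.629546273657], [0.0, 0.0, 1.0]] [175. 631. 373.]
```

View pics/scene0.png

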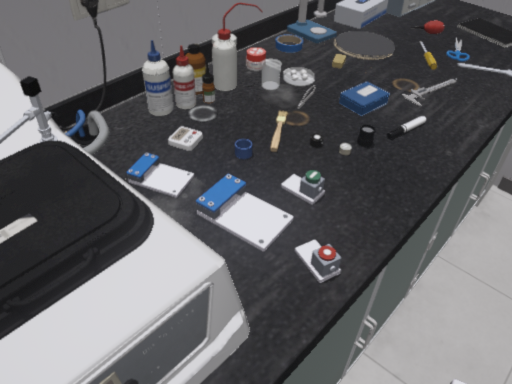

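View pics/top0.png

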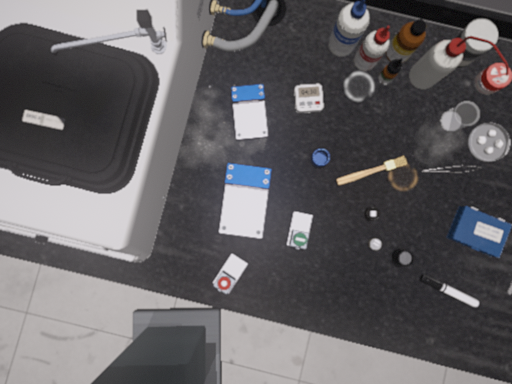

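View pics/wrist0.png

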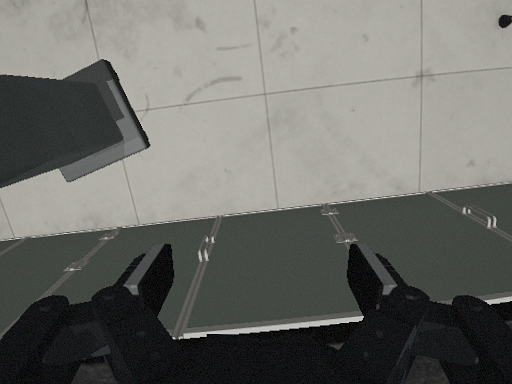

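The scene and top views show the red carrier near (225,280) in top, green at (300,235), the larger stage at (245,200), a smaller decoy at (250,110). Now enlarging.

```bash
cat > h.py <<'E'
import cv2,numpy as np,pickle
def load(n): return pickle.load(open(n+'.pkl','rb'))
def pix2world(c,uv,z):
    """intersect pixel ray with plane z"""
    u=cv2.undistortPoints(np.array(uv,float).reshape(-1,1,2),c['K'],np.array(c['D'])).reshape(-1,2)
    R=np.array(c['R']);C=-R.T@np.array(c['t']).ravel()
    d=np.c_[u,np.ones(len(u))]@R
    z=np.broadcast_to(z,len(u))
    return C+d*((z-C[2])/d[:,2])[:,None]
def proj(c,X):
    return cv2.projectPoints(np.array(X,float).reshape(-1,1,3),cv2.Rodrigues(np.array(c['R']))[0],np.array(c['t'],float),c['K'],np.array(c['D']))[0].reshape(-1,2)
def depth2world(c,d,uv):
    uv=np.array(uv,int);u=cv2.undistortPoints(uv.astype(float).reshape(-1,1,2),c['K'],np.array(c['D'])).reshape(-1,2)
    zz=d[uv[:,1],uv[:,0]][:,None]
    return (np.c_[u,np.ones(len(u))]*zz-np.array(c['t']).ravel())@np.array(c['R'])
def crop(p,x0,y0,x1,y1,f,name):
    im=cv2.resize(p[y0:y1,x0:x1],None,fx=f,fy=f,interpolation=cv2.INTER_CUBIC)
    for x in range((x0+9)//10*10,x1,10):
        cv2.line(im,((x-x0)*f+f//2,0),((x-x0)*f+f//2,6),(0,255,255),1); cv2.putText(im,str(x),((x-x0)*f-8,18),0,.35,(0,255,255),1)
    for y in range((y0+9)//10*10,y1,10):
        cv2.line(im,(0,(y-y0)*f+f//2),(6,(y-y0)*f+f//2),(0,255,255),1); cv2.putText(im,str(y),(8,(y-y0)*f+f//2+4),0,.35,(0,255,255),1)
    cv2.imwrite(name,im)
E
python3 - <<'E'
from h import *
p,d,c=load('top0'); crop(p,205,155,325,300,4,'pics/topc.png')
uv=[(224,283),(300,239),(245,210),(247,176),(250,120),(330,240),(238,262)]
print(depth2world(c,d,uv).round(1))
p,d,c=load('scene0'); crop(p,185,165,345,285,5,'pics/scc.png')
uv=[(327,252),(313,176),(250,215),(221,195),(165,178),(350,200)]
print(depth2world(c,d,uv).round(1))
E
```

```text
[[ 391.4 -255.6   49.5]
 [ 484.6 -423.2   57.8]
 [ 551.1 -303.2   11.7]
 [ 627.  -309.3   38.3]
 [ 762.2 -318.1    9.2]
 [ 478.2 -500.4   -1.6]
 [ 432.  -285.3    8.3]]
[[ 391.  -252.2   49.5]
 [ 482.7 -417.2   54.7]
 [ 560.9 -301.3   10.5]
 [ 622.8 -298.4   37.4]
 [ 767.9 -311.8    9.9]
 [ 405.6 -443.9    2.6]]
```

View pics/topc.png

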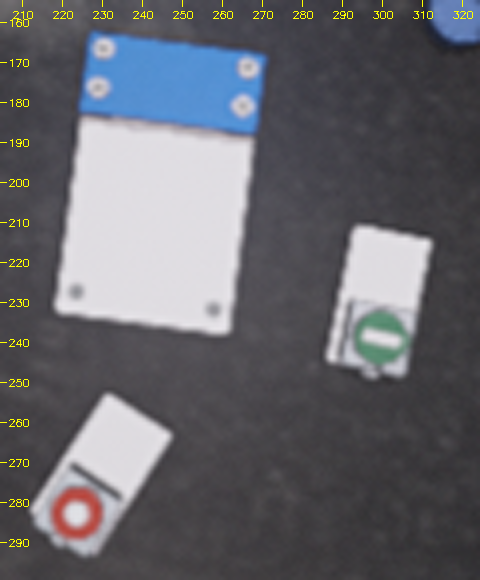

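View pics/scc.png

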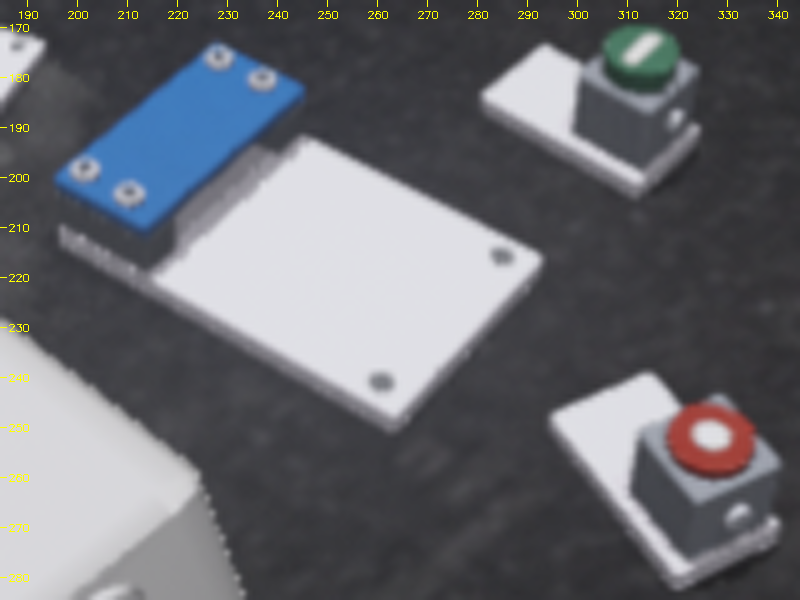

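```bash
cat > fit.py <<'E'
from h import *
from scipy.optimize import least_squares
def fit(obs,x0):
    def w(q,P):
        c,s=np.cos(q[2]),np.sin(q[2]);P=np.array(P,float)
        return np.c_[q[0]+c*P[:,0]-s*P[:,1],q[1]+s*P[:,0]+c*P[:,1],P[:,2]]
    f=lambda q:np.concatenate([(proj(c,w(q,P))-uv).ravel() for c,P,uv in obs])
    r=least_squares(f,x0,loss='soft_l1',x_scale=[1,1,.01]);return r.x,f(r.x).reshape(-1,2)
E
python3 - <<'E'
from fit import *
ct=load('top0')[2];cs=load('scene0')[2]
S=[(-142,50,12),(-142,-50,12),(18,50,38),(18,-50,38),(-28,-50,38),(-28,50,38)]
st=[(218.4,232.6),(262.4,237.9),(227.4,162.6),(271.4,168.4),(268.9,188.1),(224.4,182.1)]
ss=[(263.2,249.6),(293.2,216.6),(196,200.6),(227.2,173.2),(245.6,182.6),(213.6,210.6)]
T=[(60,22,10),(60,-22,10),(0,0,49)]
tt=[(231.9,252.9),(247.9,263.4),(223.6,282.9)]
T2=T+[(-20,22,10),(-20,-22,10)]
ts=[(294.4,247.8),(314.2,239.2),(326.8,252),(320.2,279.6),(340.6,269.2)]
for nm,o1,o2,x0 in [('stage',(ct,S,np.array(st)),(cs,S,np.array(ss)),[630,-305,0]),('red',(ct,T,np.array(tt)),(cs,T2,np.array(ts)),[391,-253,-.6])]:
    for o in ([o1,o2],[o1],[o2]):
        q,r=fit(o,x0);print(nm,q.round(4),np.abs(r).max().round(2))
E
```

```text
stage [ 6.337144e+02 -3.103019e+02 -1.483000e-01] 1.99
stage [ 6.336153e+02 -3.123969e+02 -1.459000e-01] 0.45
stage [ 6.330368e+02 -3.073964e+02 -1.491000e-01] 1.36
red [ 391.4866 -253.6503   -0.5908] 1.22
red [ 391.702  -255.0762   -0.6122] 0.2
red [ 391.3628 -252.821    -0.5767] 0.39
```

Run:
```python
from h import *
H={}
for n in('top0','scene0'):
    p,d,c=load(n); v,u=np.nonzero(d>0); X=depth2world(c,d,np.c_[u,v])
    for x,y,z in X:
        k=(int(x//50)*50,int(y//50)*50); 
        H.setdefault(k,[]).append(z)
xs=range(200,950,50)
print('y\\x',*xs)
for y in range(650,-500,-50):
    print(y,*[int(np.percentile(H[(x,y)],98)) if (x,y) in H and len(H[(x,y)])>5 else '.' for x in xs])
```

```text
y\x 200 250 300 350 400 450 500 550 600 650 700 750 800 850 900
650 -812 -812 -812 -814 . . . . . . . . . . .
600 -814 -814 -813 -817 . . . . . . . . . . .
550 -812 -813 -812 . . . . . . . . . . . .
500 -812 -812 -812 . . . . . . . . . . . .
450 -812 -812 -813 . . . . . . . . . . . .
400 -812 -812 -808 . . . . . . . . . . . .
350 -811 -812 . . . . . . . . . . . . .
300 -811 -811 . . . . . . . . . . . . .
250 -813 -812 . . . 1 1 . . . . . . . .
200 -811 -817 . . 0 2 66 . . . . . . . .
150 -812 . . . 1 2 183 183 182 . . . . . 181
100 -814 . . . 1 127 183 183 217 221 221 220 220 219 183
50 -812 . . . 2 145 183 206 219 221 221 221 220 220 188
0 -817 . . 1 2 177 183 213 220 221 221 221 246 218 195
-50 . . . 2 64 182 183 206 220 221 221 221 247 214 203
-100 . . . 2 72 182 183 202 220 221 220 221 247 247 210
-150 . . -1 2 2 2 141 174 188 206 217 219 218 295 233
-200 . . 2 2 2 2 2 2 2 65 159 177 180 293 239
-250 . . 2 49 45 2 13 8 2 3 2 2 2 98 184
-300 . . 2 50 49 13 14 14 41 39 10 11 29 2 73
-350 . 0 2 2 3 13 14 15 40 3 11 11 30 1 76
-400 . 2 2 2 2 9 3 13 40 2 9 8 1 2 2
-450 . 2 3 3 3 56 43 3 2 2 2 17 17 2 2
```

{"name": "play_rows", "arguments": {
  "targets": [
    {"slide": [-30,41,-20],"turn": [0,0,0],"hand": 85},
    {"slide": [-30,41,-20],"turn": [0,0,0],"hand": 85},
    {"slide": [-30,41,-20],"turn": [0,0,0],"hand": 85},
    {"slide": [-30,41,-20],"turn": [0,0,0],"hand": 85},
    {"slide": [-30,41,-20],"turn": [0,0,0],"hand": 85}
  ]
}}

```text
clock: 0.78
eef_pos: [377.5, 385.6, 331.8]
tool_rot: [-3.142, 0.0, 1.188]
force: [0.3, 0.9, 0.5]
width: 85.1
```

{"name": "play_rows", "arguments": {
  "targets": [
    {"slide": [-53,33,0],"turn": [0,0,0],"hand": 85},
    {"slide": [-53,33,0],"turn": [0,0,0],"hand": 85},
    {"slide": [-53,33,0],"turn": [0,0,0],"hand": 85},
    {"slide": [-53,33,0],"turn": [0,0,0],"hand": 85},
    {"slide": [-53,33,0],"turn": [0,0,0],"hand": 85}
  ]
}}

```text
clock: 1.4
eef_pos: [431.0, 77.8, 331.4]
tool_rot: [3.141, -0.0, 1.188]
force: [1.0, 0.4, -0.2]
width: 85.0
```

{"name": "play_rows", "arguments": {
  "targets": [
    {"slide": [-51,18,0],"turn": [0,0,0],"hand": 85},
    {"slide": [-51,18,0],"turn": [0,0,0],"hand": 85},
    {"slide": [-51,18,0],"turn": [0,0,0],"hand": 85},
    {"slide": [-51,18,10],"turn": [0,0,0],"hand": 85},
    {"slide": [-51,18,20],"turn": [0,0,6.1],"hand": 85}
  ]
}}

```text
clock: 2.02
eef_pos: [419.5, -192.2, 301.6]
tool_rot: [3.139, -0.001, 1.079]
force: [1.1, 0.3, 0.2]
width: 85.0
```

{"name": "play_rows", "arguments": {
  "targets": [
    {"slide": [-45,0,40],"turn": [0,0,6.1],"hand": 85},
    {"slide": [-15,0,50],"turn": [0,0,0],"hand": 85}
  ]
}}

```text
clock: 2.28
eef_pos: [388.8, -245.7, 210.8]
tool_rot: [3.138, 0.001, 0.97]
force: [1.0, 1.0, -1.0]
width: 85.3
```

Run:
```python
from cell import *
from h import *
s=read_state();print(s['clock'],s['eef_pos'],s['tool_rot'],s['qpos'].round(2))
c=calibration('wrist');p,d=get_image('wrist')
pickle.dump((p,d,c),open('wrist1.pkl','wb'));cv2.imwrite('pics/wrist1.png',p)
print(c['R'],(-c['R'].T@c['t']))
```

```text
2.275 [ 388.81746847 -245.67898121  210.82381224] [3.13848291e+00 1.18635323e-03 9.69914963e-01] [ 0.22  0.41  0.39  2.06 -0.24  0.71  1.73]
[[ 5.66559587e-01  8.24020627e-01 -4.90412207e-04]
 [ 7.87981895e-01 -5.41606699e-01  2.92825403e-01]
 [ 2.41028561e-01 -1.66289475e-01 -9.56165803e-01]] [ 328.76297773 -202.54743668  353.42828123]
```

View pics/wrist1.png

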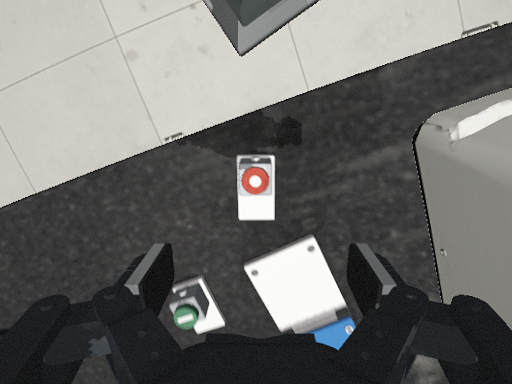

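Run:
```python
from h import *
p,d,c=load('wrist1'); crop(p,225,145,290,230,9,'pics/w1c.png')
```

```text
(no output)
```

View pics/w1c.png

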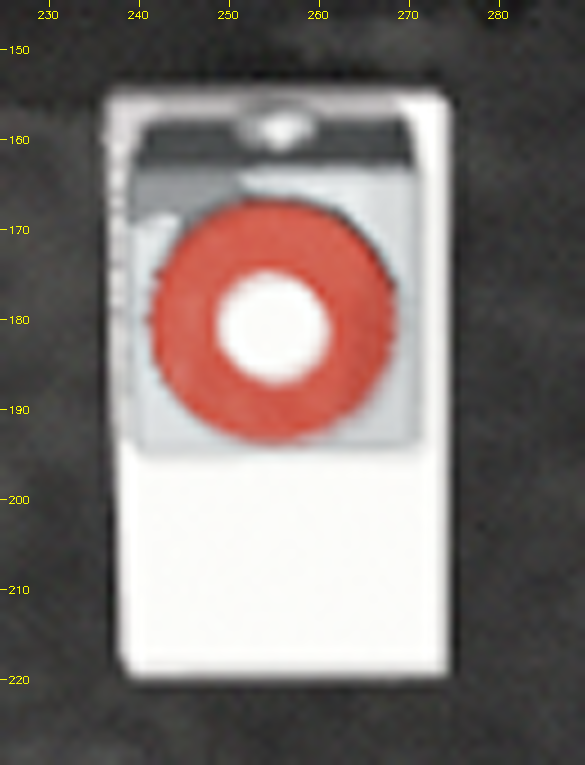

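Run:
```python
from fit import *
c=load('wrist1')[2]
P=[(60,-22,10),(60,22,10),(-20,22,10),(-20,-22,10),(0,0,49),(18,-18,44),(18,18,44)]
uv=np.array([(237.8,219.9),(274.6,219.8),(274.8,154.9),(236.3,155.1),(254.9,180.1),(239.8,195.1),(271.2,194.6)])
q,r=fit([(c,P,uv)],[391,-253,-.6]);print(q,r.round(2))
# stage: also wrist view
tp=np.array([388.8,-245.7]);a=.9699
d=q[:2]-tp;print('tool dx,dy',d@[np.cos(a),np.sin(a)],d@[np.sin(a),-np.cos(a)],'turn deg',np.degrees(a-(q[2]+np.pi/2)))
```

```text
[ 392.40436129 -252.72077951   -0.5955731 ] [[ 0.51 -0.42]
 [-0.52 -0.53]
 [-0.24 -0.16]
 [ 0.09 -0.1 ]
 [ 0.22  0.24]
 [-1.07  0.27]
 [ 0.85  0.56]]
tool dx,dy -3.753102740176236 6.942404843275927 turn deg -0.30499852310586517
```

{"name": "play_rows", "arguments": {
  "targets": [
    {"slide": [-4.5,7,50],"turn": [0,0,-0.3],"hand": 85},
    {"slide": [0,0,50],"turn": [0,0,0],"hand": 85},
    {"slide": [0,0,50],"turn": [0,0,0],"hand": 75},
    {"slide": [0,0,30],"turn": [0,0,0],"hand": 65},
    {"slide": [0,0,0],"turn": [0,0,0],"hand": 60}
  ]
}}

```text
clock: 2.95
eef_pos: [392.5, -248.9, 30.2]
tool_rot: [-3.138, -0.001, 0.981]
force: [0.3, -0.8, -0.4]
width: 59.6
```

Run:
```python
from cell import *
from h import *
s=read_state();print(s['clock'],s['eef_pos'],s['tool_rot'],s['width'],s['force'])
c=calibration('wrist');p,d=get_image('wrist')
cv2.imwrite('pics/wrist2.png',p)
```

```text
2.95 [ 392.45312732 -248.92274638   30.20274645] [-3.13763276e+00 -9.45066695e-04  9.80733829e-01] 59.58099532819812 [ 0.25868099 -0.82680476 -0.36318312]
```

View pics/wrist2.png

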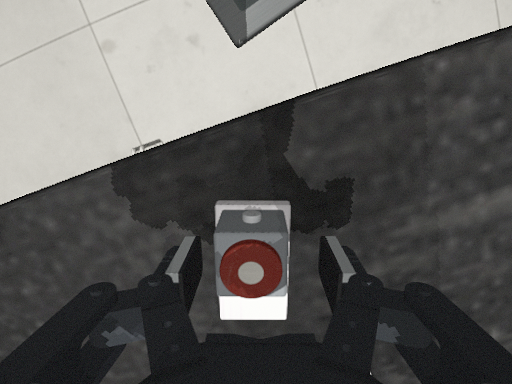

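{"name": "play_rows", "arguments": {
  "targets": [
    {"slide": [-3.7,1.7,8],"turn": [0,0,0.3],"hand": 55},
    {"slide": [0,0,7],"turn": [0,0,0],"hand": 50},
    {"slide": [0,0,0],"turn": [0,0,0],"hand": 42}
  ]
}}

```text
clock: 3.38
eef_pos: [392.9, -254.6, 17.0]
tool_rot: [3.14, 0.0, 0.975]
force: [0.4, -0.1, 0.7]
width: 42.3
```

Run:
```python
from cell import *
from h import *
s=read_state();print(s['clock'],s['eef_pos'],s['tool_rot'],s['width'],s['force'])
c=calibration('wrist');p,d=get_image('wrist')
cv2.imwrite('pics/wrist3.png',p)
```

```text
3.375 [ 392.86604437 -254.55885868   16.99291863] [3.14012908e+00 1.05866277e-04 9.74794182e-01] 42.27294262652119 [ 0.37469441 -0.12517649  0.66943133]
```

View pics/wrist3.png

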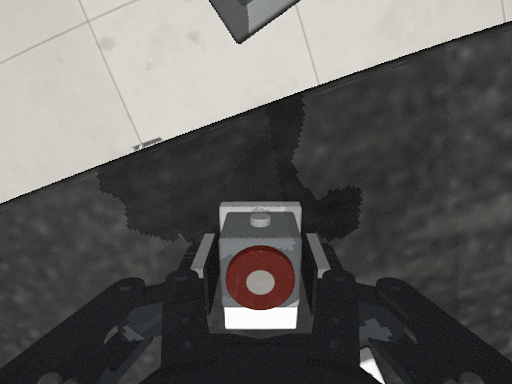

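{"name": "play_rows", "arguments": {
  "targets": [
    {"slide": [0,0,1],"turn": [0,0,0],"hand": 20},
    {"slide": [0,0,0],"turn": [0,0,0],"hand": 20},
    {"slide": [0,0,0],"turn": [0,0,0],"hand": 20},
    {"slide": [0,0,-12],"turn": [0,0,0],"hand": 20},
    {"slide": [0,0,-20],"turn": [0,0,0],"hand": 20}
  ]
}}

```text
clock: 4.05
eef_pos: [392.0, -253.9, 47.9]
tool_rot: [-3.141, -0.0, 0.975]
force: [-0.6, -0.3, -1.6]
width: 35.0
```

{"name": "play_rows", "arguments": {
  "targets": [
    {"slide": [0,0,-25],"turn": [0,0,0],"hand": 20}
  ]
}}

```text
clock: 4.18
eef_pos: [392.0, -253.9, 73.3]
tool_rot: [-3.141, -0.0, 0.975]
force: [-0.1, 0.1, -1.4]
width: 35.0
```

Run:
```python
from cell import *
from h import *
s=read_state();print(s['clock'],s['eef_pos'],s['tool_rot'],s['width'],s['force'])
c=calibration('wrist');p,d=get_image('wrist')
pickle.dump((p,d,c),open('wrist4.pkl','wb'))
cv2.imwrite('pics/wrist4.png',p)
```

```text
4.175 [ 392.01435683 -253.94092753   73.25413215] [-3.14094132e+00 -1.60317303e-04  9.74977491e-01] 35.048978420877276 [-0.1090056   0.06100029 -1.37414494]
```

View pics/wrist4.png

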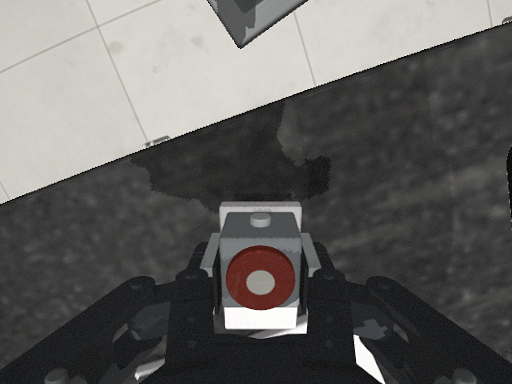

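{"name": "play_rows", "arguments": {
  "targets": [
    {"slide": [13.7,44.2,-3],"turn": [0,0,0],"hand": 20},
    {"slide": [13.7,44.2,0],"turn": [0,0,0],"hand": 20},
    {"slide": [13.7,44.2,0],"turn": [0,0,-8.5],"hand": 20},
    {"slide": [0,0,0],"turn": [0,0,-8.5],"hand": 20},
    {"slide": [0,0,0],"turn": [0,0,-8.6],"hand": 20}
  ]
}}

```text
clock: 4.85
eef_pos: [525.2, -294.2, 75.1]
tool_rot: [-3.141, 0.0, 1.428]
force: [-1.3, 0.0, -1.3]
width: 35.2
```

{"name": "play_rows", "arguments": {
  "targets": [
    {"slide": [0,0,0],"turn": [0,0,0],"hand": 20}
  ]
}}

```text
clock: 4.97
eef_pos: [524.8, -294.4, 75.4]
tool_rot: [-3.141, -0.0, 1.42]
force: [-0.0, 0.4, -1.3]
width: 34.9
```

Run:
```python
from cell import *
from h import *
s=read_state();print(s['clock'],s['eef_pos'],s['tool_rot'],s['width'],s['force'])
for n in('top','scene'):
    c=calibration(n);p,d=get_image(n)
    pickle.dump((p,d,c),open(n+'5.pkl','wb'))
    if n=='top': crop(p,200,150,320,300,4,'pics/top5.png')
    else: crop(p,185,140,345,260,5,'pics/scene5.png')
```

```text
4.975 [ 524.81053493 -294.42552798   75.35936721] [-3.14137396e+00 -4.77202869e-04  1.42023393e+00] 34.943722874035 [-0.04861974  0.36664073 -1.28255334]
```

View pics/top5.png

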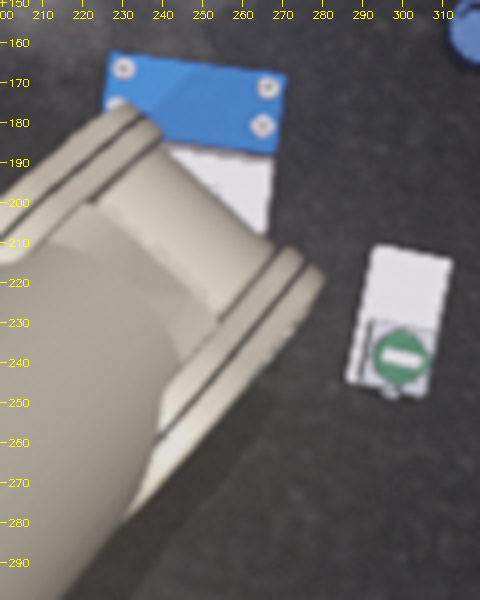

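View pics/scene5.png

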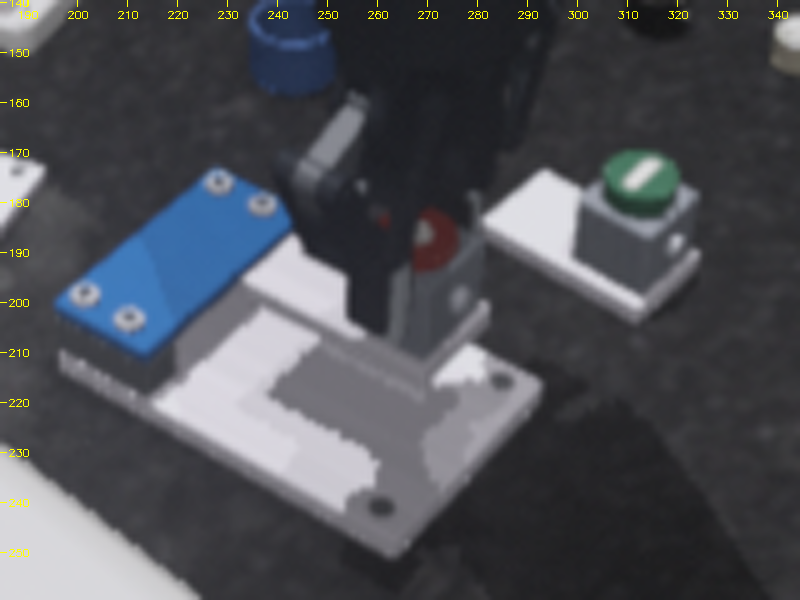

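{"name": "play_rows", "arguments": {
  "targets": [
    {"slide": [0,0,20],"turn": [0,0,0],"hand": 20},
    {"slide": [0,0,18],"turn": [0,0,0],"hand": 20},
    {"slide": [0,0,5],"turn": [0,0,0],"hand": 20},
    {"slide": [0,0,2],"turn": [0,0,0],"hand": 20},
    {"slide": [0,0,1],"turn": [0,0,0],"hand": 20}
  ]
}}

```text
clock: 5.7
eef_pos: [525.4, -294.8, 29.6]
tool_rot: [3.141, 0.0, 1.422]
force: [-0.1, 0.5, -2.0]
width: 34.8
```

{"name": "play_rows", "arguments": {
  "targets": [
    {"slide": [0,0,1],"turn": [0,0,0],"hand": 20},
    {"slide": [0,0,0],"turn": [0,0,0],"hand": 20}
  ]
}}

```text
clock: 5.95
eef_pos: [525.4, -294.8, 29.0]
tool_rot: [3.141, 0.0, 1.422]
force: [-1.2, -0.3, 2.6]
width: 35.2
```

Run:
```python
from cell import *
from h import *
s=read_state();print(s['clock'],s['eef_pos'],s['tool_rot'],s['width'],s['force'])
for n in('wrist','scene'):
    c=calibration(n);p,d=get_image(n)
    pickle.dump((p,d,c),open(n+'6.pkl','wb'))
    if n=='wrist': cv2.imwrite('pics/wrist6.png',p)
    else: crop(p,185,140,345,260,5,'pics/scene6.png')
```

```text
5.95 [ 525.42338731 -294.79595449   28.9976336 ] [3.14058131e+00 2.82485451e-04 1.42175466e+00] 35.24936830819379 [-1.15880275 -0.27713309  2.62753906]
```

View pics/wrist6.png

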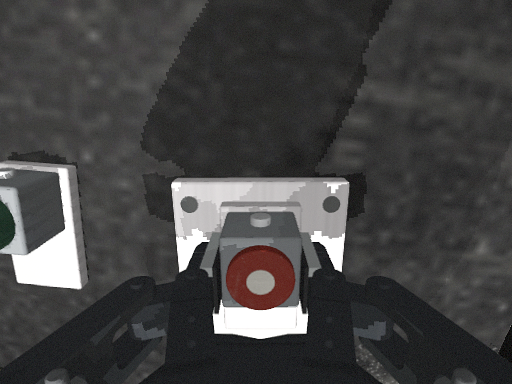

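View pics/scene6.png

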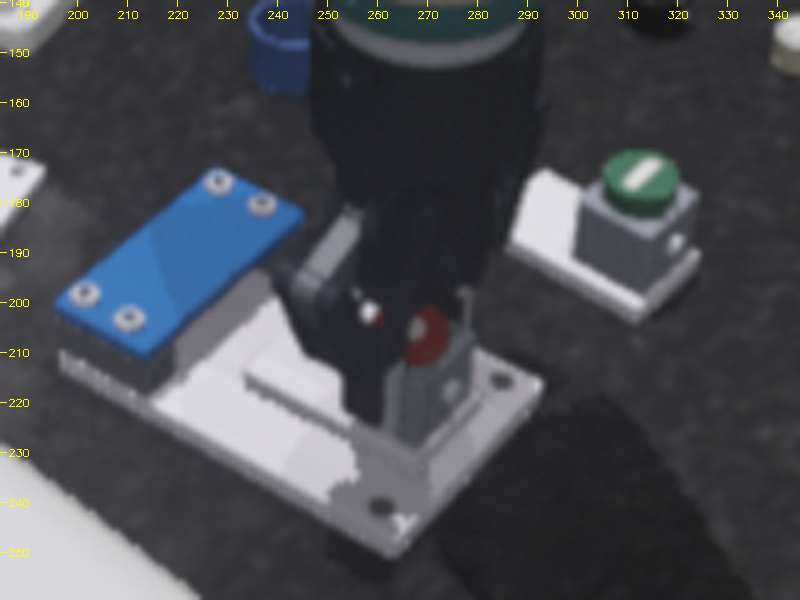

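{"name": "play_rows", "arguments": {
  "targets": [
    {"slide": [0,10,0],"turn": [0,0,0],"hand": 20},
    {"slide": [0,12,0],"turn": [0,0,0],"hand": 20},
    {"slide": [0,12,0],"turn": [0,0,0],"hand": 20},
    {"slide": [0,7,0],"turn": [0,0,0],"hand": 20},
    {"slide": [0,0,0],"turn": [0,0,0],"hand": 20}
  ]
}}

```text
clock: 6.68
eef_pos: [566.2, -301.2, 29.0]
tool_rot: [3.141, 0.001, 1.422]
force: [-1.4, 0.3, 4.7]
width: 34.9
```

{"name": "play_rows", "arguments": {
  "targets": [
    {"slide": [0,2,0],"turn": [0,0,0],"hand": 20},
    {"slide": [0,2,0],"turn": [0,0,0],"hand": 20}
  ]
}}

```text
clock: 6.92
eef_pos: [568.2, -301.6, 29.0]
tool_rot: [-3.139, 0.0, 1.421]
force: [-5.0, 0.8, 7.6]
width: 35.2
```

{"name": "play_rows", "arguments": {
  "targets": [
    {"slide": [0,0,0],"turn": [0,0,0],"hand": 20},
    {"slide": [0,1.5,0],"turn": [0,0,0],"hand": 20},
    {"slide": [0,0,0],"turn": [0,0,0],"hand": 20}
  ]
}}

```text
clock: 7.3
eef_pos: [570.0, -301.9, 29.0]
tool_rot: [-3.14, 0.0, 1.421]
force: [-4.1, 1.0, 7.1]
width: 35.4
```

{"name": "play_rows", "arguments": {
  "targets": [
    {"slide": [0,1.5,0],"turn": [0,0,0],"hand": 20},
    {"slide": [0,1.5,0],"turn": [0,0,0],"hand": 20},
    {"slide": [0,0,0],"turn": [0,0,0],"hand": 20}
  ]
}}

```text
clock: 7.68
eef_pos: [573.0, -302.4, 29.0]
tool_rot: [-3.14, 0.0, 1.421]
force: [-3.7, 0.0, 6.6]
width: 35.0
```

{"name": "play_rows", "arguments": {
  "targets": [
    {"slide": [0,1.5,0],"turn": [0,0,0],"hand": 20},
    {"slide": [0,0,0],"turn": [0,0,0],"hand": 20}
  ]
}}

```text
clock: 7.92
eef_pos: [574.5, -302.7, 29.0]
tool_rot: [-3.14, 0.0, 1.421]
force: [-3.5, 0.4, 7.7]
width: 34.9
```

{"name": "play_rows", "arguments": {
  "targets": [
    {"slide": [0,1.5,0],"turn": [0,0,0],"hand": 20},
    {"slide": [0,0,0],"turn": [0,0,0],"hand": 20}
  ]
}}

```text
clock: 8.18
eef_pos: [576.0, -302.9, 29.0]
tool_rot: [-3.14, 0.0, 1.421]
force: [-3.9, 0.5, 7.9]
width: 35.1
```

{"name": "play_rows", "arguments": {
  "targets": [
    {"slide": [0,1,0],"turn": [0,0,0],"hand": 20},
    {"slide": [0,0,0],"turn": [0,0,0],"hand": 20}
  ]
}}

```text
clock: 8.43
eef_pos: [576.0, -302.9, 29.0]
tool_rot: [-3.138, -0.0, 1.421]
force: [-6.1, 1.2, 9.7]
width: 35.0
```

{"name": "play_rows", "arguments": {
  "targets": [
    {"slide": [0,1.5,0],"turn": [0,0,0],"hand": 20},
    {"slide": [0,0,0],"turn": [0,0,0],"hand": 20},
    {"slide": [0,0,0],"turn": [0,0,0],"hand": 20}
  ]
}}

```text
clock: 8.8
eef_pos: [576.0, -302.9, 29.1]
tool_rot: [-3.136, -0.001, 1.421]
force: [-9.5, 1.4, 11.8]
width: 35.1
```

{"name": "play_rows", "arguments": {
  "targets": [
    {"slide": [0,-1.2,-0.5],"turn": [0,0,0],"hand": 20},
    {"slide": [0,0,0],"turn": [0,0,0],"hand": 45},
    {"slide": [0,0,0],"turn": [0,0,0],"hand": 60},
    {"slide": [0,0,0],"turn": [0,0,0],"hand": 60}
  ]
}}

```text
clock: 9.3
eef_pos: [578.7, -302.3, 28.6]
tool_rot: [3.141, -0.0, 1.422]
force: [-0.3, 0.1, 0.5]
width: 60.3
```

Run:
```python
from cell import *
from h import *
s=read_state();print(s['clock'],s['eef_pos'],s['tool_rot'],s['width'],s['force'])
c=calibration('wrist');p,d=get_image('wrist')
cv2.imwrite('pics/wrist7.png',p)
```

```text
9.3 [ 578.70808567 -302.3355919    28.59964127] [ 3.14123883e+00 -1.22131112e-04  1.42220920e+00] 60.30429710496904 [-0.28348627  0.11128178  0.52752527]
```

View pics/wrist7.png

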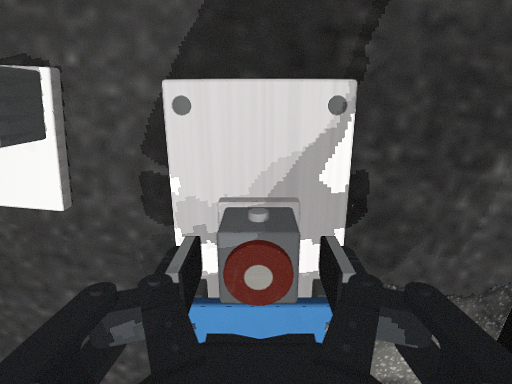

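{"name": "play_rows", "arguments": {
  "targets": [
    {"slide": [0,0,-25],"turn": [0,0,0],"hand": 60},
    {"slide": [0,0,-45],"turn": [0,0,0],"hand": 60},
    {"slide": [0,0,-55],"turn": [0,0,0],"hand": 60},
    {"slide": [0,-30,-50],"turn": [0,0,0],"hand": 60},
    {"slide": [0,-50,-30],"turn": [0,0,0],"hand": 60}
  ]
}}

```text
clock: 9.98
eef_pos: [500.6, -291.2, 236.3]
tool_rot: [3.137, 0.002, 1.424]
force: [0.5, 0.5, 0.2]
width: 60.2
```

Run:
```python
from cell import *
from h import *
s=read_state();print(s['clock'],s['eef_pos'],s['tool_rot'],s['width'],s['force'])
for n in('wrist','scene'):
    c=calibration(n);p,d=get_image(n)
    pickle.dump((p,d,c),open(n+'8.pkl','wb'))
    if n=='wrist': cv2.imwrite('pics/wrist8.png',p)
    else: crop(p,185,140,345,260,5,'pics/scene8.png')
```

```text
9.975 [ 500.55598447 -291.16413406  236.26599989] [3.13676066e+00 1.81775771e-03 1.42361631e+00] 60.183662189646846 [0.51340107 0.53136958 0.18681422]
```

View pics/wrist8.png

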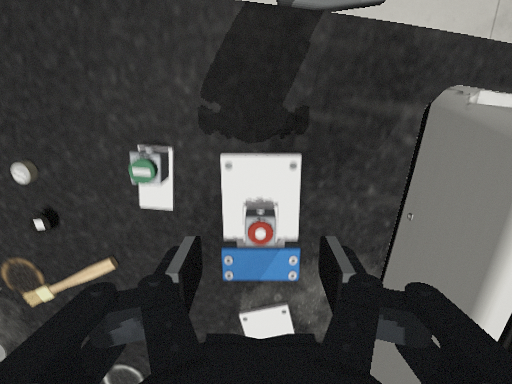

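View pics/scene8.png

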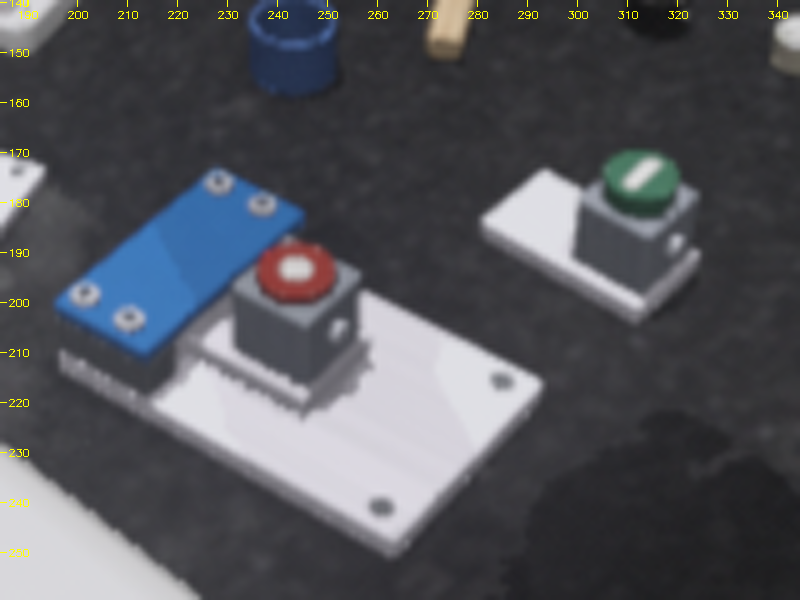

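The carrier lies flat and under the overhang, and the green one is where it was. I'll measure its pose relative to the stage in the same wrist picture.

Run:
```python
from h import *
p,d,c=load('wrist8'); crop(p,210,145,312,295,5,'pics/w8c.png'); crop(p,232,190,292,255,9,'pics/w8d.png')
```

```text
(no output)
```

View pics/w8c.png

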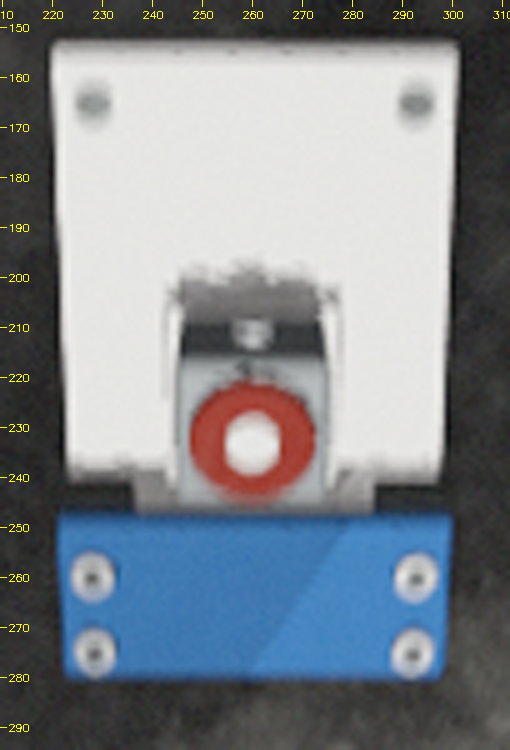

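View pics/w8d.png

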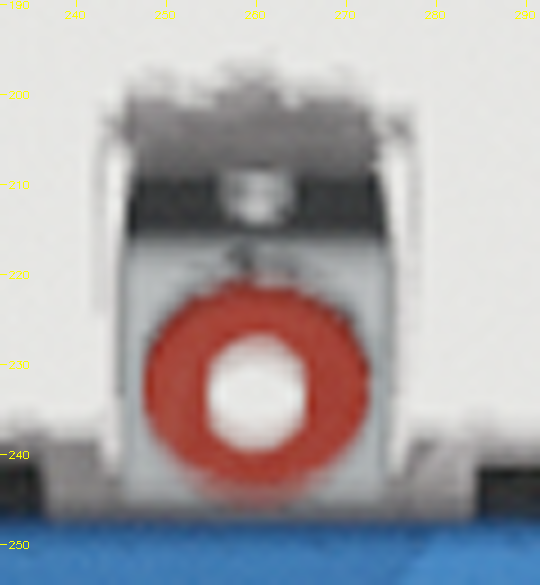

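Run:
```python
from fit import *
c=load('wrist8')[2]
S=[(-142,-50,12),(-142,50,12),(-28,-50,38),(-28,50,38),(18,-50,38),(18,50,38)]
us=np.array([(220.2,155.6),(301,155.6),(221,248),(300,247.6),(222.8,280.2),(298.6,280.2)])
P=[(0,0,61),(-18,-18,56),(-18,18,56),(18,-18,56),(18,18,56)]
up=np.array([(260.1,232.7),(245.1,216.2),(275.1,216),(245.1,245.1),(274.9,244.8)])
q,r=fit([(c,S,us)],[633,-310,-.148]);print(q,r.round(1).tolist())
k,r2=fit([(c,P,up)],[574,-302,-.148]);print(k,r2.round(1).tolist())
d=k[:2]-q[:2];a=q[2];print('rel',d@[np.cos(a),np.sin(a)],d@[-np.sin(a),np.cos(a)],np.degrees(k[2]-a))
cs=load('scene8')[2]
T=[(0,0,61),(-20,22,22),(18,18,56),(-18,18,56),(-18,-18,56)]
def cv(x,y):return 185+x/5-.4,140+y/5-.4
uT=np.array([cv(297,268),cv(305,403),cv(233,290),cv(307,323),cv(360,273)])
Ss=[(-142,50,12),(-142,-50,12),(18,50,38),(18,-50,38),(-28,-50,38),(-28,50,38)]
ss=np.array([cv(397,547),cv(543,384),cv(57,303),cv(213,168),cv(305,214),cv(145,355)])
q,r=fit([(cs,Ss,ss)],[633,-310,-.148]);k,r2=fit([(cs,T,uT)],[574,-302,-.148])
print(q,r.round(1).tolist(),k,r2.round(1).tolist())
d=k[:2]-q[:2];a=q[2];print('rel',d@[np.cos(a),np.sin(a)],d@[-np.sin(a),np.cos(a)],np.degrees(k[2]-a))
```

```text
[ 6.34101465e+02 -3.09492757e+02 -1.47559944e-01] [[-0.2, -0.2], [0.1, -0.3], [0.0, 0.5], [0.2, 0.9], [-0.3, -0.3], [0.1, -0.3]]
[ 5.73887066e+02 -3.01193704e+02 -1.45880266e-01] [[-0.1, -0.1], [-0.7, 0.3], [0.5, 0.4], [-0.1, -0.5], [0.3, -0.2]]
rel -60.78020373845762 -0.6441595365623858 0.09623845597299792
[ 6.33095504e+02 -3.07798164e+02 -1.43755547e-01] [[-0.1, -0.5], [0.4, -0.1], [-1.2, 0.2], [0.4, 0.1], [0.2, -0.1], [0.0, 0.2]] [ 5.74427332e+02 -3.00433011e+02 -1.11438368e-01] [[-0.2, 0.4], [0.1, -0.4], [-1.0, -0.5], [0.3, 0.8], [0.6, -0.2]]
rel -59.11814590332176 -1.1156757869818965 1.851637945862091
```

```bash
python3 -c "
from cell import *
print(read_state()['clock'],finish_job())"
```

```text
the job is handed in; nothing more can be done
10.075 None
```

I loaded the red carrier into the larger stage and handed the job in at about 10.1 s. I gripped it by its holder, laid it on the base plate and slid it about 50 mm under the blue overhang. There it stopped dead at TCP x = 576.0 while the push force rose to about 9.5 N. I then let go and backed the gripper clear.

**Last checks**
- **Position:** the wrist picture puts the grip point at x = −60.8, y = −0.6 mm from `pocket_end`, turned 0.1°. The target is −60, 0.
- **Disagreement:** the scene camera gives −59.1, −1.1 mm and a turn of 1.9°. That fit is coarser, with up to about 1 pixel of error, so I trust the wrist view and the hard stop more. I did not push a second time to confirm it.
- **On release:** the tool sprang about 2.7 mm forward, further than the push I had left commanded. The position figures above were measured after that.
- **Green carrier:** it looks unmoved in the scene picture.

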